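# Home the cooling block and touch it off at three datum pads

## Robot

A 6-joint arm with a two-finger parallel gripper is mounted at the origin on the work surface. World frame = base frame: x ahead of the robot, y to its left, z up, the work surface at z = 0. Lengths are in m, angles in rad, forces in N, time in s.
With the tool pointing down it reaches from about 0.3 to 0.775 m from the base axis. Payload 14.6 kg.
Tool frame: the origin (TCP) lies midway between the tips of the shut fingers; the grasp point (between the pads) lies 19 mm behind it (ctrl.grip_depth is the z of the grasp point in the tool frame, in m); z points along the fingers, y is the line along which they close (so a half turn about z gives the same grasp; the last joint's range is limited). The gripper opens to 94 mm and grips with 3 to 60 N. Pads are 16 mm wide; open, the fingers measure 119 mm over their backs; the gripper's body (75 mm by 177 mm) begins 78 mm behind the grasp point.
Start: joints at [1.129, 0.3, 1.521, -0, 1.321, -0.067], TCP at [0.201, 0.512, 0.205] pointing down, gripper open.
Joint ranges: [-3.03, 3.03], [-0.79, 2.21], [0.23, 2.52], [-1.04, 4.18], [0, 3.07], [-2.55, 2.55]. Speed limits (rad/s): [2.22, 2.22, 2.57, 3.14, 3.14, 3.14].

## Interface

Orientations are given as [roll, pitch, yaw] about the fixed x, y, z axes, in that order (R = Rz(yaw) Ry(pitch) Rx(roll)).
In Python, from station import ctrl gives the robot as it stands. The module is installed in compiled form; this text tells all that it offers.
- The arm moves only by the tool carry_out, never from a script. Its argument "commands" is a list of rows, each a list of 3 entries, a list of its own where there are three numbers: the closure, from 0 (fully open) to 1 (shut), then the shift along the tool's x, y, z in mm, then the turn, a rotation vector about the tool's x, y, z in rad. In form: [[gripper, [tx, ty, tz], [wx, wy, wz]], ...]. A call has 1 to 10 rows; each row shifts and turns the commanded pose from where the row before left it, along the tool's axes as they then stand; what a row does not reach is not made up. A row lasts 1/8 s, in which the tool goes at most 62.5 mm and 10.7 degrees, less where a joint would pass 70% of its speed; a pose out of reach is approached as far as the arm can. A call with a gripper value outside its range is refused whole. The fingers move at their own pace and stop on an object; "squeeze" is the grip in N (left out, the last holds). Time passes only in rows, so rows that do not move let the fingers close. It gives the time, the measured TCP pose, the force, the opening and the grip force at its end, in the units of the state.
- ctrl.get_obs(): the state, without advancing time (a new reading comes with each control period).
- ctrl.camera(name): name is "scene" or "side" or "wrist"; returns a dict with "img" (400x640x3 uint8, blue, green, red), "camera_matrix" (3x3 intrinsics, pixels), "rvec" (rotation vector, rad) and "tvec" (3), from world to camera coordinates, as OpenCV has them. Camera axes: x right, y down, z forward; pixel columns grow to the right and rows downward; lengths in m; the calibration is good to about 2 mm. A picture is of the moment at which its call begins. There is no depth.
- ctrl.hand_in(): hands the job in; it is judged then, once.
Trained networks look in the newest picture that a camera, given by its name, has taken for a name from the list of things; names that differ only in an ending like _2 or _b are one class to them, and where a whole thing is asked for, a point or a joint stands for the part that bears it (a point fixed in the world has none). Each returns a list of dicts, best first, with "score" (0 to 1); they miss things now and then, are a little off and sometimes report something else, mostly with a low value. They report only what shows in the picture. A call takes as long as a camera call. They do not tell look-alikes from the thing itself.
- ctrl.outline_of(thing, camera): "region" (400x640 bool, what is visible of it).
- ctrl.place_of(thing, camera): "at" ([x, y, z] in m, in world coordinates, good to about 4 mm: a listed point, or the origin of a listed thing).
The state is a dict: "time_s": time; "qpos": joint angles; "joint_vel": joint speeds; "tau": joint torques, N m; "ee_pos": TCP position; "eef_rot": TCP orientation; "force": force on the tool from outside, world axes, zero at the start; "moment": the same for the moment, N m; "grip_width": finger opening in m; "grip_force": force on a finger pad.
Only numpy, scipy, OpenCV 4.12 (cv2) and the standard library are available. Lean on these libraries where they do the work, as an engineer would, in place of code of your own. Each camera call takes 0.05 s, during which the arm holds its last target. There are 200 camera calls.

## Task

Without lifting it, slide the aluminium cooling block along the grey stage until it sits fully home against both blue fences; only then take the orange touch probe from its leaning holster and, holding it square to each sloping pad, press its tip gently on the red pad, then the yellow, then the blue, each time until the sprung tip gives by about 3 mm (it bottoms at 10 mm, which it must never do). Hang the probe back in its holster, leave the block home and disturb nothing else.

Things in the scene. Friction and masses are not known exactly. Their poses are not given: they have to be found in the camera images.
- stage: fixed grey plate 190 (x) x 230 (y) x 10 mm; origin under its centre on the table. Along its +x edge and its +y edge stand blue fences 12 mm thick whose tops are 28 mm above the table; the -x and -y edges are open. Its yaw varies.
- stage_corner (a point): the corner where the inner faces of the two fences meet, on the stage's top (10 mm above the table), axes as the stage's; the rear fence's face lies along y, the left fence's along x. 83 mm in x and 103 mm in y from the stage's origin
- block: loose aluminium block, 0.55 kg, 72 (x) x 120 (y) x 38 mm, origin at the centre of its underside. Lower 20 mm upright all round; above, the front (-x) and right (-y) sides slope back at 35 degrees from horizontal. Starts on the stage away from the fences, turned; when home its origin is 36 mm in -x and 60 mm in -y from stage_corner, axes along the stage's
- pad_red: red disc 22 mm across, 2 mm thick, on the block's front slope towards +y; origin at the centre of its underside, z out of the slope (35 degrees from vertical, leaning to the block's -x), fixed at (-23.1, 43, 29) mm in the block
- pad_yellow: yellow disc like the red one, same slope, at (-23.1, -18, 29) mm in the block
- pad_blue: blue disc like the others on the right slope, z leaning 35 degrees to the block's -y, at (12, -47.1, 29) mm in the block
- holster: fixed white holster, base 120 (x, from -50 to +70 mm) x 80 mm x 12 mm, origin on the table. A channel open on its upper (+x) side leans 30 degrees from vertical, its top towards -x; inner width 26 mm, walls 6 mm, 50 mm long, top end centred at (0, 0, 110) mm. Its yaw varies
- probe: loose probe, 0.16 kg, 168 mm long; z along it from tip to handle. Origin: centre of the underside of its black collar (44 x 44 x 8 mm). Above: orange handle 24 x 24 mm, z 8 to 78 mm. Below: steel shank 20 x 20 mm to z = -45 mm, then the stylus. Hangs in the holster by its collar, origin at (0, 0, 110) mm there, leaning 30 degrees, y as the holster's. Goes in and out along its own axis
- probe_tip (a point): centre of the red ball (10 mm diameter) at the stylus's end; at (0, 0, -85) mm in the probe when not pressed
- stylus (a joint): how far the stylus is pushed into the probe, m: 0 free, stop at 0.010; spring force 0.8 N at first, plus 0.4 N per mm
- tube_rack: green tube rack, 90 x 130 mm, 119 mm tall with its blue-capped tubes; bystander, origin at the centre of its underside
- amber_bottle: amber bottle, 72 mm diameter, 150 mm tall; bystander, origin at the centre of its underside
- jar: glass jar with blue cap, 68 mm diameter, 85 mm tall; bystander, origin at the centre of its underside
- beaker: glass beaker, 68 mm diameter, 75 mm tall; bystander, origin at the centre of its underside
- tip_box: grey and blue pipette-tip box, 122 x 87 mm, 65 mm tall; bystander, origin at the centre of its underside
- tape_roll: yellow disc (roll of tape), 80 mm diameter, 25 mm tall; bystander, origin at the centre of its underside
There are look-alikes about, which are no part of the job. Several things have the shape of the block; the one meant has the colours described above.

How it is judged:
On the way, in this order (a step that is already met when the one before it is completed fails the run):
1. block home against both fences (within 2.5 mm and 2 degrees), at rest, the probe still in its holster (x of block in the frame of stage_corner above -0.0385 m and y of block in the frame of stage_corner above -0.0625 m and angle between the x axis of block and the x axis of stage, either way round below 0.035 rad and x of probe in the frame of holster between -0.01 and 0.012 m and y of probe in the frame of holster between -0.008 and 0.008 m and height (world z) of probe between 0.102 and 0.12 m and angle between probe's own z axis and vertical between 0.42 and 0.63 rad and linear speed of block below 0.01 m/s), for 0.2 s.
2. with the block still home, the probe pressed on the red pad, square to it within 15 degrees, tip sprung in by more than 1.5 mm (contact force between probe and pad_red above 0.5 N and value of joint stylus above 0.0015 m and angle between the z axis of probe and the z axis of pad_red, either way round below 0.262 rad and x of block in the frame of stage_corner above -0.0385 m and y of block in the frame of stage_corner above -0.0625 m and angle between the x axis of block and the x axis of stage, either way round below 0.035 rad), for 0.1 s.
3. with the block still home, the probe pressed on the yellow pad, square to it within 15 degrees, tip sprung in by more than 1.5 mm (contact force between probe and pad_yellow above 0.5 N and value of joint stylus above 0.0015 m and angle between the z axis of probe and the z axis of pad_yellow, either way round below 0.262 rad and x of block in the frame of stage_corner above -0.0385 m and y of block in the frame of stage_corner above -0.0625 m and angle between the x axis of block and the x axis of stage, either way round below 0.035 rad), for 0.1 s.
4. with the block still home, the probe pressed on the blue pad, square to it within 15 degrees, tip sprung in by more than 1.5 mm (contact force between probe and pad_blue above 0.5 N and value of joint stylus above 0.0015 m and angle between the z axis of probe and the z axis of pad_blue, either way round below 0.262 rad and x of block in the frame of stage_corner above -0.0385 m and y of block in the frame of stage_corner above -0.0625 m and angle between the x axis of block and the x axis of stage, either way round below 0.035 rad), for 0.1 s.
At the end, for the whole second after the job is handed in: block within 2.5 mm of both fences and within 2 degrees of square; probe hanging at rest in its holster (origin within about 10 mm of its seat, leaning 24 to 36 degrees), released (x of block in the frame of stage_corner above -0.0385 m and y of block in the frame of stage_corner above -0.0625 m and angle between the x axis of block and the x axis of stage, either way round below 0.035 rad and x of probe in the frame of holster between -0.01 and 0.012 m and y of probe in the frame of holster between -0.008 and 0.008 m and height (world z) of probe between 0.102 and 0.12 m and angle between probe's own z axis and vertical between 0.42 and 0.63 rad and linear speed of each of probe, block below 0.02 m/s and contact force between probe and holster above 0.1 N and contact force between the fingers and probe below 0.1 N); the robot touches nothing.
It fails at once if the probe's stylus bottomed out, or the probe pressed on the block with more than 15 N (value of joint stylus above 0.0095 m or contact force between probe and block above 15 N).
It fails at once if the block lifted off the stage (z of block in the frame of stage above 0.018 m).
It fails at once if a bystander moved by more than 15 mm or tipped (distance of any of tube_rack, amber_bottle, jar, beaker, tip_box, tape_roll from where it was at the start of the episode above 0.015 m or angle between any of tube_rack, amber_bottle, jar, beaker, tip_box, tape_roll's own z axis and vertical above 0.3 rad).
It also fails if it takes over 72 s, if anything falls off the work surface, if the arm or the gripper's body presses on something with over 40 N, if the wrist force passes 120 N, or if a joint passes its speed limit or range.

## Working session

There is one attempt and no reset: what is moved stays moved. The work goes in short steps, Python scripts to look and compute and a tool call to move; the robot and the scene stay as the last step left them, time stands still between calls to the robot, and variables do not carry over. Pictures are saved under pics/ and viewed, at most 10 in all, crops included, and the job is handed in when it is done.

Besides the shell and the picture viewer there is one more tool, called after "Request:" as name(argument=value, ...) on one line, values as JSON. carry_out: Moves the arm, as the interface text tells. Its arguments: {"type":"object","properties":{"commands":{"type":"array","items":{"type":"array"}},"squeeze":{"type":"number"}},"required":["commands"]}

```bash
mkdir -p pics; ls; cat > h.py <<'E'
import numpy as np, cv2
from station import ctrl
from scipy.spatial.transform import Rotation as R
def cam(n):
    c=ctrl.camera(n); return c
def proj(c,P):
    p,_=cv2.projectPoints(np.array(P,float).reshape(-1,3),np.array(c['rvec']),np.array(c['tvec']),np.array(c['camera_matrix']),None); return p.reshape(-1,2)
def ray(c,uv,z):
    K=np.array(c['camera_matrix']);Rm=cv2.Rodrigues(np.array(c['rvec']))[0];t=np.array(c['tvec']).ravel()
    uv=np.array(uv,float).reshape(-1,2); d=np.c_[uv,np.ones(len(uv))]@np.linalg.inv(K).T@Rm
    o=-Rm.T@t; return o+d*((z-o[2])/d[:,2])[:,None]
E
python3 - <<'E'
from h import *
o=ctrl.get_obs(); print({k:np.round(v,3) for k,v in o.items()}, ctrl.grip_depth)
for n in ['scene','side']:
    c=cam(n); cv2.imwrite(f'pics/{n}0.png',c['img'])
    Rm=cv2.Rodrigues(np.array(c['rvec']))[0]; print(n,np.round(-Rm.T@np.array(c['tvec']).ravel(),3))
    for t in ['stage','stage_corner','block','pad_red','pad_yellow','pad_blue','holster','probe','probe_tip','tube_rack','amber_bottle','jar','beaker','tip_box','tape_roll']:
        print(t,[(round(r['score'],2),np.round(r['at'],3).tolist(),np.round(proj(c,r['at'])[0]).tolist()) for r in ctrl.place_of(t,n)])
E
```

```text
pics
{'time_s': np.float64(0.0), 'qpos': array([ 1.129,  0.3  ,  1.522, -0.   ,  1.321, -0.067]), 'joint_vel': array([-0.001, -0.001,  0.002, -0.001, -0.001, -0.   ]), 'tau': array([ 0.0000e+00, -5.3181e+01, -3.5273e+01,  7.1000e-02,  2.5000e-02,
       -0.0000e+00]), 'ee_pos': array([0.201, 0.512, 0.205]), 'eef_rot': array([-3.14 , -0.   ,  2.767]), 'force': array([-0.64 ,  0.044, -0.519]), 'moment': array([ 0.014,  0.046, -0.006]), 'grip_force': np.float64(0.0), 'grip_width': np.float64(0.094)} -0.0188
scene [1.404 0.652 1.06 ]
stage [(0.8, [0.585, -0.03, -0.0], [302.0, 237.0])]
stage_corner [(0.56, [0.679, 0.063, 0.006], [306.0, 270.0])]
block [(0.9, [0.575, -0.045, 0.012], [300.0, 231.0]), (0.9, [0.285, -0.269, 0.006], [305.0, 160.0]), (0.84, [0.566, 0.218, -0.004], [375.0, 275.0])]
pad_red []
pad_yellow [(0.61, [0.722, 0.265, -0.002], [356.0, 320.0])]
pad_blue [(0.48, [0.602, 0.181, 0.03], [357.0, 268.0])]
holster [(0.56, [0.454, 0.35, 0.001], [437.0, 273.0])]
probe [(0.96, [0.454, 0.349, 0.107], [444.0, 247.0])]
probe_tip [(0.51, [0.492, 0.357, 0.042], [435.0, 273.0])]
tube_rac
[... 1084 characters left out ...]
.0]), (0.45, [0.673, -0.526, 0.03], [434.0, 335.0]), (0.43, [0.601, 0.184, 0.03], [334.0, 177.0])]
holster [(0.75, [0.452, 0.353, -0.005], [289.0, 166.0])]
probe [(0.7, [0.453, 0.348, 0.109], [288.0, 141.0]), (0.46, [0.719, 0.383, 0.001], [351.0, 157.0])]
probe_tip []
tube_rack [(0.61, [0.448, -0.354, 0.0], [321.0, 299.0])]
amber_bottle [(0.8, [0.726, 0.267, 0.0], [360.0, 170.0])]
jar [(0.75, [0.682, -0.307, 0.0], [401.0, 275.0])]
beaker [(0.86, [0.419, 0.101, -0.003], [288.0, 202.0]), (0.52, [0.718, 0.383, 0.002], [351.0, 157.0]), (0.47, [0.726, 0.265, -0.002], [360.0, 171.0])]
tip_box [(0.64, [0.72, 0.385, 0.001], [351.0, 157.0])]
tape_roll [(0.73, [0.388, -0.129, -0.001], [287.0, 245.0])]
```

View pics/scene0.png

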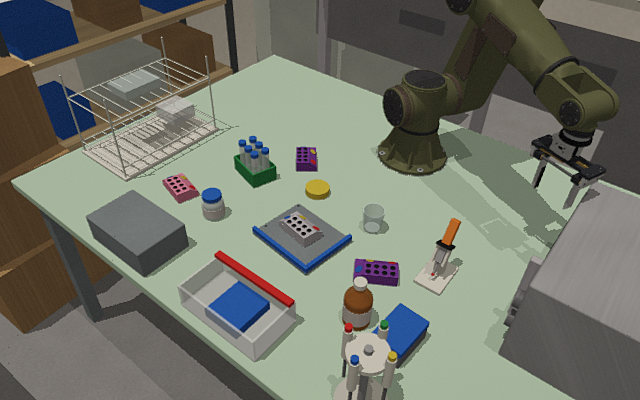

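View pics/side0.png

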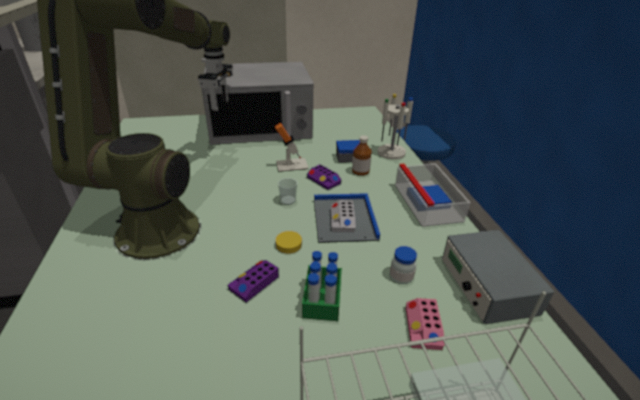

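The scene picture shows four things shaped like the block. They are a grey aluminium one on the grey stage (300,230), purple ones at (306,158) and (376,271), and a pink one at (180,187). Only the grey one on the stage fits the description. The orange probe leans in its white holster at (444,247). I'll move above the stage and confirm the block in a wrist close-up.

```bash
cat >> h.py <<'E'
def pose():
    o=ctrl.get_obs(); return np.array(o['ee_pos']),R.from_euler('xyz',o['eef_rot'])
def down(yaw): return R.from_euler('xyz',[np.pi,0,yaw])
def rows(p0,r0,p1,r1,n,g):
    p0=np.array(p0);p1=np.array(p1);rv=(r0.inv()*r1).as_rotvec()/n
    print('dist mm/row',np.round(np.linalg.norm(p1-p0)*1000/n,1),'deg/row',np.round(np.degrees(np.linalg.norm(rv)),1))
    for i in range(n):
        ri=r0*R.from_rotvec(rv*i); t=ri.inv().apply((p1-p0)/n)*1000
        print([g,np.round(t,1).tolist(),np.round(rv,3).tolist()])
E
python3 - <<'E'
from h import *
p,r=pose()
c=cam('wrist'); Rm=cv2.Rodrigues(np.array(c['rvec']))[0]; o=-Rm.T@np.array(c['tvec']).ravel()
print('cam in tool',np.round(r.inv().apply(o-p),3),'axes in tool',np.round(r.inv().as_matrix()@Rm.T,2).tolist(), np.round(c['camera_matrix'],0).tolist())
for n in ['scene','side']:
    c=cam(n); s=ctrl.outline_of('stage',n)[0]['region']; b=ctrl.outline_of('block',n)
    m=s.copy()
    ys,xs=np.nonzero(m); hull=cv2.convexHull(np.c_[xs,ys].astype(np.float32)); q=cv2.approxPolyDP(hull,4,True).reshape(-1,2)
    print(n,q.tolist(),np.round(ray(c,q,0.01)[:,:2],3).tolist())
rows(p,r,[0.5,-0.03,0.35],down(np.pi+0.05),12,0.4)
E
```

```text
cam in tool [ 0.078  0.001 -0.179] axes in tool [[-0.0, -0.96, -0.27], [1.0, -0.0, 0.0], [-0.0, -0.27, 0.96]] [[278.0, 0.0, 319.0], [0.0, 278.0, 201.0], [0.0, 0.0, 1.0]]
scene [[351.0, 240.0], [304.0, 274.0], [251.0, 231.0], [299.0, 204.0]] [[0.509, 0.094], [0.698, 0.071], [0.669, -0.158], [0.484, -0.127]]
side [[378.0, 240.0], [320.0, 243.0], [314.0, 196.0], [367.0, 194.0]] [[0.66, -0.165], [0.484, -0.15], [0.511, 0.102], [0.7, 0.085]]
dist mm/row 52.9 deg/row 2.0
[0.4, [-39.7, -32.9, -12.0], [0.0, -0.0, -0.035]]
[0.4, [-38.5, -34.3, -12.0], [0.0, -0.0, -0.035]]
[0.4, [-37.3, -35.6, -12.0], [0.0, -0.0, -0.035]]
[0.4, [-36.0, -36.9, -12.0], [0.0, -0.0, -0.035]]
[0.4, [-34.6, -38.2, -12.0], [0.0, -0.0, -0.035]]
[0.4, [-33.3, -39.4, -12.0], [0.0, -0.0, -0.035]]
[0.4, [-31.9, -40.5, -12.0], [0.0, -0.0, -0.035]]
[0.4, [-30.4, -41.6, -12.0], [0.0, -0.0, -0.035]]
[0.4, [-28.9, -42.7, -12.0], [0.0, -0.0, -0.035]]
[0.4, [-27.4, -43.7, -12.0], [0.0, -0.0, -0.035]]
[0.4, [-25.8, -44.6, -12.0], [0.0, -0.0, -0.035]]
[0.4, [-24.2, -45.5, -12.0], [0.0, -0.0, -0.035]]
```

Request:
carry_out(commands=[[0.4,[-40,-33,-12],[0,0,-0.02]],[0.4,[-39,-34,-12],[0,0,-0.02]],[0.4,[-38,-34,-12],[0,0,-0.02]],[0.4,[-38,-35,-10],[0,0,-0.02]],[0.4,[-37,-36,-10],[0,0,-0.02]],[0.4,[-36,-37,-5],[0,0,-0.02]],[0.4,[-35,-37,0],[0,0,-0.02]],[0.4,[-35,-38,0],[0,0,-0.02]],[0.4,[-34,-39,0],[0,0,-0.02]],[0.4,[-33,-40,0],[0,0,-0.02]]])

```text
time_s: 3.2
ee_pos: [0.4507, 0.0585, 0.2666]
eef_rot: [3.141, 0.0, 2.967]
force: [0.9, 1.3, 0.1]
grip_width: 0.0565
grip_force: 0.0
```

Request:
carry_out(commands=[[0.4,[-33,-40,10],[0,0,-0.02]],[0.4,[-33,-40,10],[0,0,-0.02]],[0.4,[0,0,0],[0,0,0]]])

```text
time_s: 3.58
ee_pos: [0.5026, -0.032, 0.2452]
eef_rot: [-3.141, -0.002, 3.004]
force: [-0.1, 0.7, 0.6]
grip_width: 0.0562
grip_force: 0.0
```

```bash
python3 - <<'E'
from h import *
print(pose()[0], pose()[1].as_euler('xyz'), ctrl.get_obs()['time_s'],ctrl.get_obs()['grip_width'],np.round(ctrl.get_obs()['qpos'],2))
c=cam('wrist'); cv2.imwrite('pics/w1.png',c['img'])
for t in ['stage','stage_corner','block','pad_red','pad_yellow','pad_blue']:
    print(t,[(round(r['score'],2),np.round(r['at'],3).tolist(),np.round(proj(c,r['at'])[0]).tolist()) for r in ctrl.place_of(t,'wrist')])
for t in ['stage','block']:
  for r in ctrl.outline_of(t,'wrist')[:1]:
    m=r['region'];ys,xs=np.nonzero(m); hull=cv2.convexHull(np.c_[xs,ys].astype(np.float32)); q=cv2.approxPolyDP(hull,5,True).reshape(-1,2)
    print(t,q.tolist(),np.round(ray(c,q,0.01)[:,:2],3).tolist())
E
```

```text
[ 0.50256802 -0.03196419  0.24518518] [-3.14135945e+00 -2.00379106e-03  3.00365543e+00] 3.575 0.05623517047094701 [-0.14  0.17  1.59 -0.    1.39 -1.57]
stage []
stage_corner [(0.23, [0.451, -0.355, -0.001], [106.0, 171.0])]
block [(0.97, [0.284, -0.266, 0.005], [124.0, 41.0]), (0.84, [0.577, -0.049, 0.013], [314.0, 224.0]), (0.57, [0.569, 0.216, -0.001], [480.0, 195.0])]
pad_red [(0.69, [0.56, 0.004, 0.042], [348.0, 216.0]), (0.68, [0.526, 0.239, 0.028], [508.0, 169.0]), (0.54, [0.295, -0.221, 0.03], [148.0, 40.0]), (0.22, [0.451, 0.354, -0.003], [576.0, 104.0])]
pad_yellow [(0.68, [0.255, -0.26, 0.031], [108.0, 9.0]), (0.66, [0.555, 0.191, 0.028], [474.0, 193.0]), (0.43, [0.55, -0.061, 0.038], [303.0, 214.0])]
pad_blue [(0.71, [0.579, -0.095, 0.04], [284.0, 236.0]), (0.63, [0.598, 0.187, 0.029], [471.0, 220.0]), (0.55, [0.252, -0.306, 0.029], [72.0, 13.0])]
stage [[404.0, 170.0], [398.0, 259.0], [365.0, 286.0], [269.0, 287.0], [253.0, 222.0], [252.0, 171.0]] [[0.511, 0.097], [0.657, 0.079], [0.7, 0.02], [0.679, -0.141], [0.561, -0.144], [0.481, -0.13]]
block [[176.0, 51.0], [148.0, 91.0], [134.0, 89.0], [83.0, 49.0], [61.0, 22.0], [72.0, 0.0], [120.0, 0.0]] [[0.307, -0.198], [0.35, -0.251], [0.345, -0.269], [0.287, -0.321], [0.252, -0.338], [0.23, -0.315], [0.239, -0.253]]
```

View pics/w1.png

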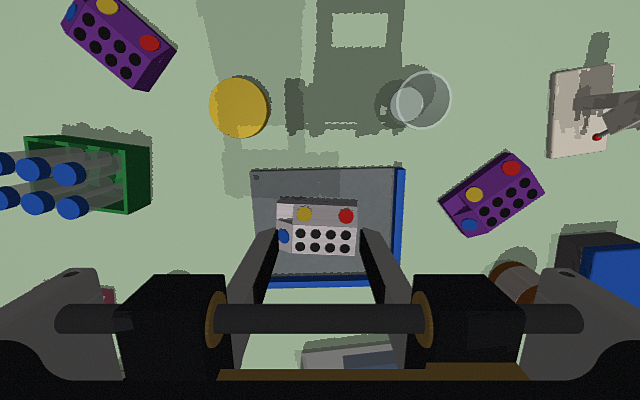

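Wrist picture: the block on the stage (276–358, 200–255) is grey-white aluminium with yellow (304,214), red (346,216) and blue (284,236) pads. The look-alikes are purple, so this is the right one. Next I go down in front of it and push toward +x with both fingertips.

Request:
carry_out(commands=[[0.3,[-3,-1,45],[0,0,-0.013]],[0.3,[-3,-1,45],[0,0,0]],[0.3,[-3,-1,45],[0,0,0]],[0.3,[-3,-1,45],[0,0,0]],[0.3,[-2,-2,40],[0,0,0]],[0.3,[0,0,9],[0,0,0]],[0.3,[0,0,0],[0,0,0]]])

```text
time_s: 4.9
ee_pos: [0.5155, -0.0372, 0.0182]
eef_rot: [-3.142, 0.0, 3.02]
force: [0.2, 0.1, 0.1]
grip_width: 0.0659
grip_force: 0.0
```

Request:
carry_out(commands=[[0.3,[-8,0,0],[0,0,0]],[0.3,[-8,0,0],[0,0,0]],[0.3,[-8,0,0],[0,0,0]],[0.3,[-8,0,0],[0,0,0]],[0.3,[-8,0,0],[0,0,0]],[0.3,[-8,0,0],[0,0,0]],[0.3,[-8,0,0],[0,0,0]],[0.3,[-4,0,0],[0,0,0]],[0.3,[0,0,0],[0,0,0]]])

```text
time_s: 6.02
ee_pos: [0.5754, -0.0447, 0.0179]
eef_rot: [3.142, 0.001, 3.02]
force: [-0.6, 1.3, 1.3]
grip_width: 0.0657
grip_force: 0.3
```

Request:
carry_out(commands=[[0.3,[-3,0,0],[0,0,0]],[0.3,[-3,0,0],[0,0,0]],[0.3,[-2,0,0],[0,0,0]],[0.3,[0,0,0],[0,0,0]]])

```text
time_s: 6.52
ee_pos: [0.5827, -0.0455, 0.0178]
eef_rot: [3.142, -0.0, 3.02]
force: [-4.2, 0.9, 3.9]
grip_width: 0.066
grip_force: 2.5
```

Request:
carry_out(commands=[[0.3,[-2,0,0],[0,0,0]],[0.3,[0,0,0],[0,0,0]]])

```text
time_s: 6.78
ee_pos: [0.5847, -0.0458, 0.0178]
eef_rot: [3.142, -0.0, 3.02]
force: [-5.3, 1.0, 3.8]
grip_width: 0.0656
grip_force: 2.5
```

```bash
python3 - <<'E'
from h import *
c=cam('wrist'); cv2.imwrite('pics/w2.png',c['img']); print(ctrl.get_obs()['force'])
E
```

```text
[-5.35589946  0.31835589  3.91225959]
```

View pics/w2.png

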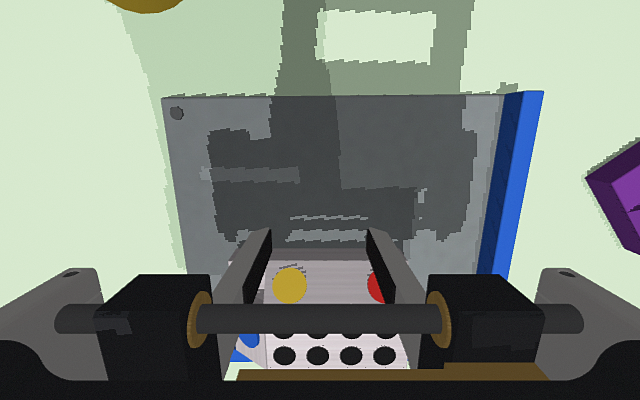

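The wrist picture shows the fingertips against the block's front face and the stage square with the tool. The rear fence is hidden, so I keep pushing in small steps and watch the force.

Request:
carry_out(commands=[[0.3,[-2,0,0],[0,0,0]],[0.3,[0,0,0],[0,0,0]]])

```text
time_s: 7.08
ee_pos: [0.5856, -0.046, 0.0178]
eef_rot: [-3.142, -0.003, 3.02]
force: [-13.9, 0.6, 11.1]
grip_width: 0.0656
grip_force: 7.0
```

Request:
carry_out(commands=[[0.3,[-2,0,0],[0,0,0]],[0.3,[0,0,0],[0,0,0]]])

```text
time_s: 7.32
ee_pos: [0.5858, -0.046, 0.0177]
eef_rot: [-3.141, -0.008, 3.02]
force: [-29.2, 1.0, 21.6]
grip_width: 0.0654
grip_force: 14.6
```

Request:
carry_out(commands=[[0.3,[6,0,0],[0,0,0]],[0.3,[14,0,0],[0,0,0]],[0.58,[0,0,-50],[0,0,0]],[0.58,[-20,-29,-15],[0,0,0]],[0.58,[-20,-29,0],[0,0,0]],[0.58,[-21,-29,0],[0,0,0]],[0.58,[0,0,0],[0,0,0.174]],[0.58,[0,0,0],[0,0,0.174]],[0.58,[0,0,0],[0,0,0.174]],[0.58,[0,0,0],[0,0,0.174]]])

```text
time_s: 8.57
ee_pos: [0.6192, -0.1378, 0.0827]
eef_rot: [3.141, 0.001, 2.318]
force: [-0.1, 0.1, 0.1]
grip_width: 0.0395
grip_force: 0.0
```

Request:
carry_out(commands=[[0.58,[0,0,0],[0,0,0.174]],[0.58,[0,0,0],[0,0,0.174]],[0.58,[0,0,0],[0,0,0.174]],[0.58,[0,0,0],[0,0,0.174]],[0.58,[0,0,0],[0,0,0.174]],[0.58,[0,0,0],[0,0,0.004]],[0.58,[0,0,0],[0,0,0]]])

```text
time_s: 9.45
ee_pos: [0.619, -0.1377, 0.0825]
eef_rot: [3.141, 0.0, 1.454]
force: [0.1, 0.1, 0.1]
grip_width: 0.0391
grip_force: 0.0
```

```bash
python3 - <<'E'
from h import *
p,r=pose(); print(p,r.as_euler('xyz'))
d=p[:2]-[.585,-.031]; a=.123; print('stage xy',np.array([[np.cos(a),-np.sin(a)],[np.sin(a),np.cos(a)]])@d)
c=cam('wrist'); cv2.imwrite('pics/w3.png',c['img'])
for t in ['stage_corner','block','pad_red','pad_yellow','pad_blue']:
    print(t,[(round(r['score'],2),np.round(r['at'],3).tolist(),np.round(proj(c,r['at'])[0]).tolist()) for r in ctrl.place_of(t,'wrist')])
E
```

```text
[ 0.61895336 -0.13773711  0.08254332] [3.14116911e+00 9.66511491e-05 1.45355666e+00]
stage xy [ 0.04679243 -0.10176498]
stage_corner []
block [(0.81, [0.635, -0.059, 0.013], [325.0, 121.0])]
pad_red [(0.84, [0.614, -0.004, 0.041], [288.0, 45.0])]
pad_yellow [(0.64, [0.606, -0.066, 0.044], [290.0, 136.0])]
pad_blue [(0.61, [0.638, -0.1, 0.041], [336.0, 173.0])]
```

View pics/w3.png

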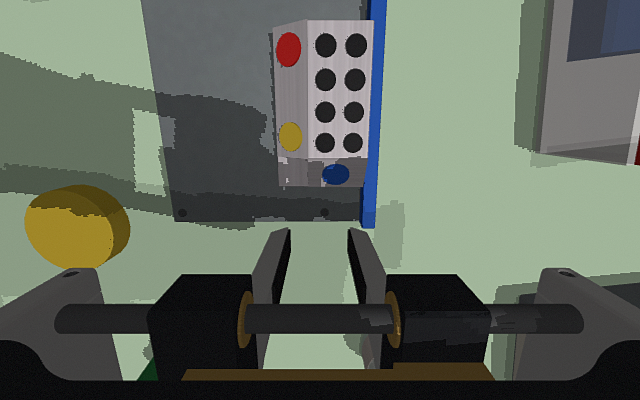

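The block now lies along the rear fence (fence at column ~372), with its near end at row ~186, clear of the fingers. I lower and push toward +y.

Request:
carry_out(commands=[[0.58,[-3,-4,0],[0,0,0]],[0.58,[0,0,32],[0,0,0]],[0.58,[0,0,32],[0,0,0]],[0.58,[0,0,0],[0,0,0]],[0.58,[9,0,0],[0,0,0]],[0.58,[9,0,0],[0,0,0]],[0.58,[9,0,0],[0,0,0]],[0.58,[9,0,0],[0,0,0]],[0.58,[9,0,0],[0,0,0]],[0.58,[0,0,0],[0,0,0]]])

```text
time_s: 11.0
ee_pos: [0.6204, -0.0948, 0.0195]
eef_rot: [3.14, 0.0, 1.451]
force: [0.7, 0.5, 0.4]
grip_width: 0.0398
grip_force: 0.0
```

Request:
carry_out(commands=[[0.58,[8,0,0],[0,0,0]],[0.58,[8,0,0],[0,0,0]],[0.58,[8,0,0],[0,0,0]],[0.58,[5,0,0],[0,0,0]],[0.58,[0,0,0],[0,0,0]]])

```text
time_s: 11.62
ee_pos: [0.6237, -0.0667, 0.0192]
eef_rot: [3.141, 0.001, 1.45]
force: [-1.2, -3.4, 3.0]
grip_width: 0.0393
grip_force: 1.7
```

Request:
carry_out(commands=[[0.58,[2,0,0],[0,0,0]],[0.58,[2,0,0],[0,0,0]],[0.58,[0,0,0],[0,0,0]]])

```text
time_s: 12.0
ee_pos: [0.6241, -0.0633, 0.0192]
eef_rot: [3.141, 0.001, 1.45]
force: [-2.3, -6.6, 5.7]
grip_width: 0.0393
grip_force: 3.4
```

Request:
carry_out(commands=[[0.58,[2,0,0],[0,0,0]],[0.58,[0,0,0],[0,0,0]]])

```text
time_s: 12.25
ee_pos: [0.6243, -0.0624, 0.0192]
eef_rot: [3.141, 0.002, 1.45]
force: [-3.3, -13.0, 5.1]
grip_width: 0.0394
grip_force: 6.7
```

Request:
carry_out(commands=[[0.58,[2,0,0],[0,0,0]],[0.58,[0,0,0],[0,0,0]]])

```text
time_s: 12.5
ee_pos: [0.6245, -0.0622, 0.0193]
eef_rot: [3.14, 0.005, 1.449]
force: [-3.5, -23.7, 4.6]
grip_width: 0.0394
grip_force: 12.5
```

Request:
carry_out(commands=[[0.58,[-6,0,0],[0,0,0]],[0.58,[-25,0,0],[0,0,0]],[0.4,[-10,0,-60],[0,0,0]],[0.2,[-10,0,-60],[0,0,0]],[0,[0,0,-40],[0,0,0]],[0,[0,0,0],[0,0,0]]])

```text
time_s: 13.25
ee_pos: [0.6194, -0.1092, 0.182]
eef_rot: [3.136, -0.0, 1.45]
force: [0.2, 0.1, -0.7]
grip_width: 0.0759
grip_force: 0.0
```

```bash
python3 - <<'E'
from h import *
p,r=pose(); print(p,r.as_euler('xyz'))
c=cam('wrist'); cv2.imwrite('pics/w4.png',c['img'][0:300,160:560].repeat(2,0).repeat(2,1))
for n in ['wrist','scene','side']:
  if n!='wrist': c=cam(n)
  for t in ['stage','stage_corner','block','pad_red','pad_yellow','pad_blue','holster','probe','probe_tip']:
    print(n,t,[(round(r['score'],2),np.round(r['at'],3).tolist(),np.round(proj(c,r['at'])[0]).tolist()) for r in ctrl.place_of(t,n)])
E
```

```text
[ 0.61939438 -0.10922227  0.18196212] [ 3.13574540e+00 -6.37817569e-06  1.44999580e+00]
wrist stage [(0.72, [0.586, -0.032, -0.001], [283.0, 128.0])]
wrist stage_corner [(0.79, [0.678, 0.06, 0.006], [350.0, 35.0])]
wrist block [(0.73, [0.644, 0.001, 0.012], [327.0, 93.0])]
wrist pad_red [(0.74, [0.62, 0.054, 0.042], [298.0, 39.0])]
wrist pad_yellow [(0.82, [0.615, -0.011, 0.041], [302.0, 105.0]), (0.7, [0.643, 0.004, 0.011], [325.0, 91.0])]
wrist pad_blue [(0.82, [0.648, -0.041, 0.038], [335.0, 130.0])]
wrist holster []
wrist probe [(0.74, [0.679, 0.063, 0.006], [351.0, 32.0])]
wrist probe_tip []
scene stage [(0.68, [0.586, -0.033, 0.005], [301.0, 236.0])]
scene stage_corner [(0.75, [0.682, 0.061, 0.007], [305.0, 269.0])]
scene block [(0.94, [0.667, -0.481, 0.002], [181.0, 188.0]), (0.8, [0.643, 0.008, 0.012], [299.0, 252.0]), (0.65, [0.284, -0.264, 0.005], [306.0, 160.0]), (0.65, [0.564, 0.219, -0.004], [376.0, 275.0]), (0.43, [0.584, -0.033, 0.004], [302.0, 236.0])]
scene pad_red []
scene pad_yellow []
scene pad_blue [(0.57, [0.599, 0.186, 0.026], [359.0, 269.0]), (0.51, [0.419, 0.
[... 816 characters left out ...]
347.0, 195.0]), (0.42, [0.659, -0.433, 0.03], [412.0, 304.0])]
side pad_yellow [(0.53, [0.613, -0.013, 0.038], [351.0, 205.0]), (0.52, [0.646, -0.488, 0.03], [416.0, 323.0]), (0.42, [0.25, -0.264, 0.034], [241.0, 274.0]), (0.37, [0.554, 0.189, 0.03], [321.0, 178.0])]
side pad_blue [(0.61, [0.669, -0.527, 0.029], [432.0, 336.0]), (0.6, [0.245, -0.306, 0.03], [239.0, 287.0]), (0.51, [0.641, -0.042, 0.036], [361.0, 210.0]), (0.36, [0.604, 0.182, 0.029], [335.0, 178.0])]
side holster [(0.61, [0.452, 0.352, -0.001], [289.0, 166.0]), (0.29, [0.392, -0.129, 0.0], [289.0, 244.0])]
side probe [(0.46, [0.454, 0.348, 0.109], [289.0, 141.0])]
side probe_tip [(0.5, [0.641, -0.042, 0.04], [361.0, 209.0])]
```

View pics/w4.png

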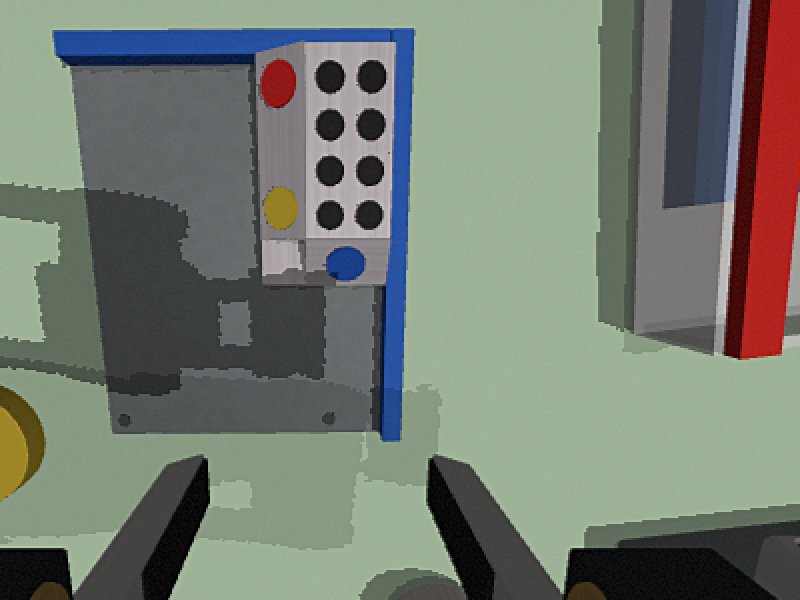

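The close-up shows the block flush in the corner: its right side lies on the rear fence (column ~392) and its far end on the left fence (row ~45). I'll move to the probe's axis for one close look.

```bash
cat >> h.py <<'E'
def tool_for(psi,tilt,xhint):
    z=np.array([np.sin(tilt)*np.cos(psi),np.sin(tilt)*np.sin(psi),-np.cos(tilt)])
    x=np.array(xhint,float); x-=z*(x@z); x/=np.linalg.norm(x)
    return R.from_matrix(np.c_[x,np.cross(z,x),z])
def hold(psi,O,s):  # TCP pose at distance s up the probe axis from origin O in holster
    r=tool_for(psi,np.pi/6,[-np.sin(psi),np.cos(psi),0]); return np.array(O)-s*r.as_matrix()[:,2], r
E
python3 - <<'E'
from h import *
p,r=pose(); p1,r1=hold(.18,[.454,.349,.11],.13); print(p1)
rows(p,r,p1,r1,10,0.3)
E
```

```text
[0.39005016 0.33736308 0.2225833 ]
dist mm/row 50.4 deg/row 3.5
[0.3, [41.6, -28.0, -4.4], [-0.052, 0.008, -0.029]]
[0.3, [42.4, -26.5, -5.5], [-0.052, 0.008, -0.029]]
[0.3, [43.2, -25.0, -6.5], [-0.052, 0.008, -0.029]]
[0.3, [44.0, -23.3, -7.4], [-0.052, 0.008, -0.029]]
[0.3, [44.7, -21.6, -8.2], [-0.052, 0.008, -0.029]]
[0.3, [45.4, -19.8, -9.0], [-0.052, 0.008, -0.029]]
[0.3, [46.0, -18.0, -9.6], [-0.052, 0.008, -0.029]]
[0.3, [46.6, -16.1, -10.1], [-0.052, 0.008, -0.029]]
[0.3, [47.1, -14.2, -10.5], [-0.052, 0.008, -0.029]]
[0.3, [47.6, -12.3, -10.8], [-0.052, 0.008, -0.029]]
```

Request:
carry_out(commands=[[0.3,[41,-27,-8],[-0.052,0.008,-0.029]],[0.3,[42,-26,-8],[-0.052,0.008,-0.029]],[0.3,[43,-25,-8],[-0.052,0.008,-0.029]],[0.3,[44,-23,-8],[-0.052,0.008,-0.029]],[0.3,[45,-22,-8],[-0.052,0.008,-0.029]],[0.3,[45,-20,-8],[-0.052,0.008,-0.029]],[0.3,[46,-18,-8],[-0.052,0.008,-0.029]],[0.3,[47,-16,-9],[-0.052,0.008,-0.029]],[0.3,[47,-14,-9],[-0.052,0.008,-0.029]],[0.3,[48,-13,-9],[-0.052,0.008,-0.029]]])

```text
time_s: 16.0
ee_pos: [0.3931, 0.3384, 0.2248]
eef_rot: [2.615, -0.003, 1.748]
force: [1.6, 0.1, 0.3]
grip_width: 0.0658
grip_force: 0.0
```

Request:
carry_out(commands=[[0.3,[0,0,0],[0,0,0]]])

```text
time_s: 16.12
ee_pos: [0.392, 0.3394, 0.2241]
eef_rot: [2.617, -0.002, 1.752]
force: [0.2, -0.4, 0.7]
grip_width: 0.0656
grip_force: 0.0
```

```bash
python3 - <<'E'
from h import *
p,r=pose(); print(np.round(p,4),r.as_matrix().round(3).tolist(),np.round(ctrl.get_obs()['qpos'],2))
c=cam('wrist'); cv2.imwrite('pics/w5.png',c['img'])
P=[]
for t in ['holster','probe','probe_tip']:
    print(t,[(round(r['score'],2),np.round(r['at'],3).tolist(),np.round(proj(c,r['at'])[0]).tolist()) for r in ctrl.place_of(t,'wrist')])
O=np.array([.454,.349,.11])
for psi in (.1,.18,.26):
    zp=-tool_for(psi,np.pi/6,[-np.sin(psi),np.cos(psi),0]).as_matrix()[:,2]
    print(psi,proj(c,[O-.085*zp,O,O+.008*zp,O+.078*zp]).round(0).tolist())
E
```

```text
[0.392  0.3394 0.2241] [[-0.181, 0.851, 0.492], [0.984, 0.155, 0.092], [0.002, 0.501, -0.865]] [ 0.79 -0.01  1.92 -0.4   0.83  0.82]
holster [(0.86, [0.456, 0.353, -0.002], [280.0, 177.0])]
probe [(0.88, [0.452, 0.351, 0.11], [314.0, 194.0]), (0.48, [0.422, 0.106, -0.001], [239.0, 330.0])]
probe_tip []
0.1 [[316.0, 183.0], [315.0, 196.0], [315.0, 197.0], [314.0, 214.0]]
0.18 [[316.0, 181.0], [315.0, 196.0], [315.0, 197.0], [314.0, 218.0]]
0.26 [[316.0, 179.0], [315.0, 196.0], [315.0, 198.0], [314.0, 221.0]]
```

View pics/w5.png

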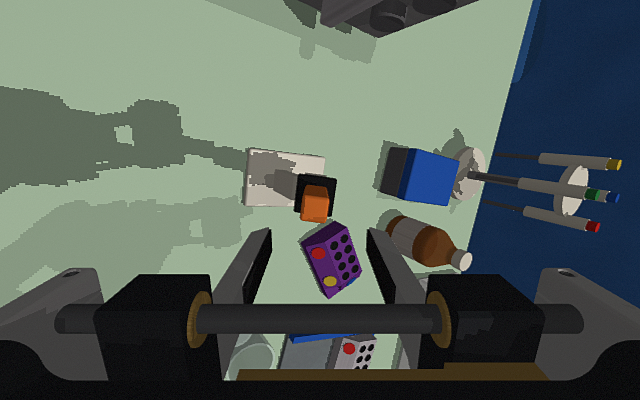

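The picture shows the orange handle end-on at (314,208), its black collar (298–336, 174–216) and the white base (244–325, 149–207). The base is slightly turned to the tool, so I measure its yaw from the base edges and a tilt fit.

```bash
python3 - <<'E'
from h import *
from scipy.optimize import least_squares
c=cam('wrist')
print(np.round(ray(c,[[248,149],[244,203],[325,156]],.012),3).tolist())
# silhouette fit: holster base outline + probe hull, IoU over yaw,x,y
def box(x0,x1,y0,y1,z0,z1): return np.array([[x,y,z] for x in(x0,x1) for y in(y0,y1) for z in(z0,z1)])/1000
def mask(c,groups):
    m=np.zeros((400,640),np.uint8)
    for g in groups: cv2.fillConvexPoly(m,cv2.convexHull(proj(c,g).astype(np.float32)).round().astype(np.int32),1)
    return m>0
L=R.from_euler('y',-30,degrees=True)
def groups(a,x,y,which):
    H=R.from_euler('z',a); T=np.array([x,y,0]); Pb=lambda b:H.apply(L.apply(b)+[0,0,.11])+T
    if which=='probe': return [Pb(box(-22,22,-22,22,0,8)),Pb(box(-12,12,-12,12,8,78))]
    return [H.apply(box(-50,70,-40,40,0,12))+T]
for n in ['wrist','scene','side']:
    if n!='wrist': c=cam(n)
    hr=ctrl.outline_of('holster',n); pr=ctrl.outline_of('probe',n)
    if not hr or not pr: print(n,'miss');continue
    hm,pm=hr[0]['region'],pr[0]['region']
    best=[]
    for a in np.arange(-.1,.45,.03):
      for x in np.arange(.446,.463,.004):
        for y in np.arange(.342,.359,.004):
          u=mask(c,groups(a,x,y,'b')+groups(a,x,y,'probe')); t=hm|pm
          v=(u&t).sum()/(u|t).sum()
          best.append((v,a,x,y))
    best.sort(reverse=True); print(n,np.round(best[:4],3).tolist())
E
```

```text
[[0.403, 0.384, 0.012], [0.405, 0.311, 0.012], [0.522, 0.389, 0.012]]
wrist [[0.944, -0.01, 0.454, 0.35], [0.939, 0.02, 0.454, 0.35], [0.93, -0.04, 0.454, 0.35], [0.919, 0.05, 0.454, 0.35]]
scene [[0.799, 0.05, 0.458, 0.35], [0.796, 0.05, 0.45, 0.35], [0.794, 0.08, 0.454, 0.35], [0.791, 0.05, 0.454, 0.35]]
side [[0.685, 0.17, 0.454, 0.342], [0.681, 0.17, 0.458, 0.342], [0.681, 0.11, 0.458, 0.346], [0.68, 0.02, 0.458, 0.342]]
```

```bash
python3 - <<'E'
from h import *
p,r=pose(); p1,r1=hold(.015,[.454,.350,.11],.12); print(p1)
rows(p,r,p1,r1,3,0.3)
E
```

```text
[0.39400675 0.34910003 0.21392305]
dist mm/row 5.3 deg/row 3.1
[0.3, [4.0, -1.1, 3.3], [0.0, -0.027, 0.046]]
[0.3, [4.1, -1.3, 3.2], [0.0, -0.027, 0.046]]
[0.3, [4.1, -1.5, 3.1], [0.0, -0.027, 0.046]]
```

Request:
carry_out(commands=[[0.3,[4,-1,3],[0,-0.027,0.046]],[0.3,[4,-1,3],[0,-0.027,0.046]],[0.3,[4,-1.5,3],[0,-0.027,0.046]],[0.3,[0,0,0],[0,0,0]]])

```text
time_s: 17.27
ee_pos: [0.3938, 0.3494, 0.2143]
eef_rot: [2.618, -0.0, 1.588]
force: [0.6, 0.0, 0.4]
grip_width: 0.0657
grip_force: 0.0
```

```bash
python3 - <<'E'
from h import *
p,r=pose(); print(np.round(p,4))
c=cam('wrist'); print(ctrl.place_of('probe','wrist'))
# orange handle end position by colour
hsv=cv2.cvtColor(c['img'],cv2.COLOR_BGR2HSV); m=cv2.inRange(hsv,(5,150,120),(20,255,255)); m[:150]=0;m[260:]=0;m[:,:250]=0;m[:,380:]=0
ys,xs=np.nonzero(m); print('orange',xs.min(),xs.max(),ys.min(),ys.max(),cv2.minAreaRect(np.c_[xs,ys].astype(np.float32)))
O=np.array([.454,.350,.11]); L=R.from_euler('zy',[.015,-np.pi/6])
print('pred',proj(c,O+L.apply(np.array([[x,y,78] for x in(-12,12) for y in(-12,12)])/1000)).round(0).tolist())
p1,r1=hold(.015,O,.035); rows(p,r,p1,r1,3,0.3)
E
```

```text
[0.3938 0.3494 0.2143]
[{'at': [0.4517, 0.3517, 0.1095], 'score': 0.88}]
orange 305 330 190 231 ((317.5, 210.5), (41.0, 25.0), 90.0)
pred [[304.0, 233.0], [303.0, 206.0], [332.0, 233.0], [332.0, 206.0]]
dist mm/row 28.5 deg/row 0.0
[0.3, [-0.1, 0.0, 28.5], [-0.0, -0.001, 0.001]]
[0.3, [-0.1, 0.0, 28.5], [-0.0, -0.001, 0.001]]
[0.3, [-0.1, 0.0, 28.5], [-0.0, -0.001, 0.001]]
```

Request:
carry_out(commands=[[0.3,[0,0,28],[0,0,0]],[0.3,[0,0,28],[0,0,0]],[0.3,[0,0,28],[0,0,0]],[0.3,[0,0,0],[0,0,0]],[1,[0,0,0],[0,0,0]],[1,[0,0,0],[0,0,0]],[1,[0,0,0],[0,0,0]],[1,[0,0,0],[0,0,0]]], squeeze=25)

```text
time_s: 18.38
ee_pos: [0.4359, 0.35, 0.1422]
eef_rot: [2.617, -0.001, 1.587]
force: [1.1, 0.5, -0.2]
grip_width: 0.0294
grip_force: 0.0
```

Request:
carry_out(commands=[[1,[0,0,0],[0,0,0]],[1,[0,0,0],[0,0,0]],[1,[0,0,0],[0,0,0]]])

```text
time_s: 18.75
ee_pos: [0.4358, 0.3499, 0.1419]
eef_rot: [2.618, -0.001, 1.587]
force: [-5.8, -0.8, 3.1]
grip_width: 0.0238
grip_force: 25.0
```

```bash
python3 - <<'E'
from h import *
p,r=pose(); np.save('grasp.npy',np.r_[p,r.as_quat()]); print(np.round(p,4),r.as_euler('xyz').round(3))
O=np.array([.454,.350,.11]); print('origin in tool mm',r.inv().apply(O-p)*1000)
for n in ['scene','side','wrist']:
    cam(n); print(n,[np.round(q['at'],4) for q in ctrl.place_of('probe',n)[:1]],[np.round(q['at'],4) for q in ctrl.place_of('probe_tip',n)[:1]])
E
```

```text
[0.4358 0.3499 0.1419] [ 2.618e+00 -1.000e-03  1.587e+00]
origin in tool mm [-0.21215095 -0.16167676 36.7372205 ]
scene [array([0.4534, 0.3473, 0.1125])] [array([0.4948, 0.3521, 0.0394])]
side [array([0.4579, 0.3502, 0.1126])] [array([ 0.5838, -0.0318,  0.0011])]
wrist [array([0.4538, 0.3542, 0.1127])] [array([ 0.7252,  0.2642, -0.006 ])]
```

```bash
cat >> h.py <<'E'
B=np.array([.637,.005,.010]); YB=-.122; TIP=.1217
Rb=R.from_euler('z',YB)
def pad(name,gap,r=None):  # TCP pose with ball surface `gap` m above the pad
    q,psi={'red':([-.0231,.043,.029],0),'yellow':([-.0231,-.018,.029],0),'blue':([.012,-.0471,.029],np.pi/2)}[name]
    t=np.radians(35); rr=tool_for(psi+YB,t,[-np.sin(YB),np.cos(YB),0])
    if name=='blue':  # smallest turn from the red orientation
        ra=tool_for(YB,t,[-np.sin(YB),np.cos(YB),0]); a=ra.as_matrix()[:,2]; b=rr.as_matrix()[:,2]
        ax=np.cross(a,b); ax/=np.linalg.norm(ax); rr=R.from_rotvec(ax*np.arccos(a@b))*ra
    return B+Rb.apply(q)-rr.as_matrix()[:,2]*(.007+gap+TIP), rr
E
python3 - <<'E'
from h import *
p,r=pose(); p=p-.11*r.as_matrix()[:,2]; p1,r1=pad('red',.03); print(p,p1)
rows(p,r,p1,r1,9,1)
for a,b in [('red','yellow'),('yellow','blue')]:
    print(a,b); rows(*pad(a,.03),*pad(b,.03),9 if b=='blue' else 3,1)
E
```

```text
[0.3807629  0.34886906 0.237109  ] [0.52895469 0.06156932 0.16899943]
dist mm/row 36.7 deg/row 1.0
[1, [-32.2, 10.0, 14.5], [-0.01, -0.008, 0.013]]
[1, [-31.9, 10.3, 14.9], [-0.01, -0.008, 0.013]]
[1, [-31.7, 10.6, 15.2], [-0.01, -0.008, 0.013]]
[1, [-31.4, 10.8, 15.6], [-0.01, -0.008, 0.013]]
[1, [-31.1, 11.1, 16.0], [-0.01, -0.008, 0.013]]
[1, [-30.9, 11.3, 16.3], [-0.01, -0.008, 0.013]]
[1, [-30.6, 11.6, 16.7], [-0.01, -0.008, 0.013]]
[1, [-30.3, 11.8, 17.1], [-0.01, -0.008, 0.013]]
[1, [-30.0, 12.0, 17.4], [-0.01, -0.008, 0.013]]
red yellow
dist mm/row 20.3 deg/row 0.0
[1, [-20.3, -0.0, -0.0], [0.0, 0.0, 0.0]]
[1, [-20.3, -0.0, -0.0], [0.0, 0.0, 0.0]]
[1, [-20.3, -0.0, -0.0], [0.0, 0.0, 0.0]]
yellow blue
dist mm/row 19.4 deg/row 5.3
[1, [-13.3, 11.5, 8.0], [0.059, 0.072, 0.0]]
[1, [-13.9, 11.9, 6.4], [0.059, 0.072, 0.0]]
[1, [-14.3, 12.2, 4.7], [0.059, 0.072, 0.0]]
[1, [-14.5, 12.5, 2.9], [0.059, 0.072, 0.0]]
[1, [-14.7, 12.6, 1.1], [0.059, 0.072, 0.0]]
[1, [-14.7, 12.6, -0.7], [0.059, 0.072, 0.0]]
[1, [-14.6, 12.5, -2.5], [0.059, 0.072, 0.0]]
[1, [-14.3, 12.3, -4.2], [0.059, 0.072, 0.0]]
[1, [-14.0, 12.0, -6.0], [0.059, 0.072, 0.0]]
```

Request:
carry_out(commands=[[1,[0,0,-10],[0,0,0]],[1,[0,0,-20],[0,0,0]],[1,[0,0,-20],[0,0,0]],[1,[0,0,-20],[0,0,0]],[1,[0,0,-20],[0,0,0]],[1,[0,0,-20],[0,0,0]],[1,[0,0,0],[0,0,0]]])

```text
time_s: 20.08
ee_pos: [0.3808, 0.3493, 0.2385]
eef_rot: [2.616, -0.003, 1.588]
force: [0.4, -0.6, -2.3]
grip_width: 0.024
grip_force: 25.0
```

Request:
carry_out(commands=[[1,[-32,10,14],[-0.01,-0.008,0.013]],[1,[-32,10,15],[-0.01,-0.008,0.013]],[1,[-32,11,15],[-0.01,-0.008,0.013]],[1,[-31,11,16],[-0.01,-0.008,0.013]],[1,[-31,11,16],[-0.01,-0.008,0.013]],[1,[-31,11,16],[-0.01,-0.008,0.013]],[1,[-31,12,16],[-0.01,-0.008,0.013]],[1,[-30,12,16],[-0.01,-0.008,0.013]],[1,[-30,12,15],[-0.01,-0.008,0.013]],[1,[0,0,0],[0,0,0]]])

```text
time_s: 21.32
ee_pos: [0.5272, 0.06, 0.1716]
eef_rot: [2.53, -0.003, 1.447]
force: [-0.5, 0.3, -1.7]
grip_width: 0.0236
grip_force: 25.0
```

```bash
python3 - <<'E'
from h import *
p,r=pose(); o=ctrl.get_obs(); print(np.round(p,4),o['grip_width'],np.round(o['force'],2))
p1,r1=pad('red',.01); rows(p,r,p1,r1,3,1)
c=cam('side'); cv2.imwrite('pics/s6.png',cv2.resize(c['img'][120:270,250:450],None,fx=4,fy=4))
for n in ['side','scene','wrist']:
  c=cam(n)
  for t in ['probe','probe_tip','block','pad_red','pad_blue','pad_yellow']: print(n,t,[np.round(q['at'],3) for q in ctrl.place_of(t,n)[:2]])
print('expected tip',p+TIP*r.as_matrix()[:,2])
E
```

```text
[0.5272 0.06   0.1716] 0.02360987845403116 [-0.54  0.34 -1.7 ]
dist mm/row 7.7 deg/row 0.1
[1, [0.6, -0.1, 7.7], [0.0, -0.0, -0.001]]
[1, [0.6, -0.1, 7.7], [0.0, -0.0, -0.001]]
[1, [0.6, -0.1, 7.7], [0.0, -0.0, -0.001]]
side probe [array([0.55 , 0.057, 0.145])]
side probe_tip []
side block [array([ 0.281, -0.273,  0.002]), array([ 0.673, -0.48 ,  0.004])]
side pad_red [array([ 0.655, -0.434,  0.03 ]), array([0.618, 0.048, 0.039])]
side pad_blue [array([ 0.668, -0.528,  0.029]), array([ 0.247, -0.306,  0.031])]
side pad_yellow [array([0.555, 0.188, 0.031]), array([ 0.253, -0.263,  0.035])]
scene probe [array([0.55 , 0.06 , 0.142])]
scene probe_tip [array([0.598, 0.057, 0.076])]
scene block [array([ 0.671, -0.479, -0.001]), array([ 0.566,  0.217, -0.004])]
scene pad_red [array([0.637, 0.009, 0.01 ])]
scene pad_blue [array([0.602, 0.185, 0.03 ])]
scene pad_yellow []
wrist probe [array([0.545, 0.061, 0.144]), array([0.421, 0.105, 0.   ])]
wrist probe_tip [array([ 0.386, -0.124, -0.005]), array([0.6  , 0.056, 0.076])]
wrist block [array([0.567, 0.218, 0.001])]
wrist pad_red [array([0.522, 0.24 , 0.03 ]), array([0.62 , 0.052, 0.038])]
wrist pad_blue [array([0.602, 0.189, 0.027])]
wrist pad_yellow [array([0.554, 0.188, 0.031])]
expected tip [0.59655149 0.05162924 0.0720121 ]
```

View pics/s6.png

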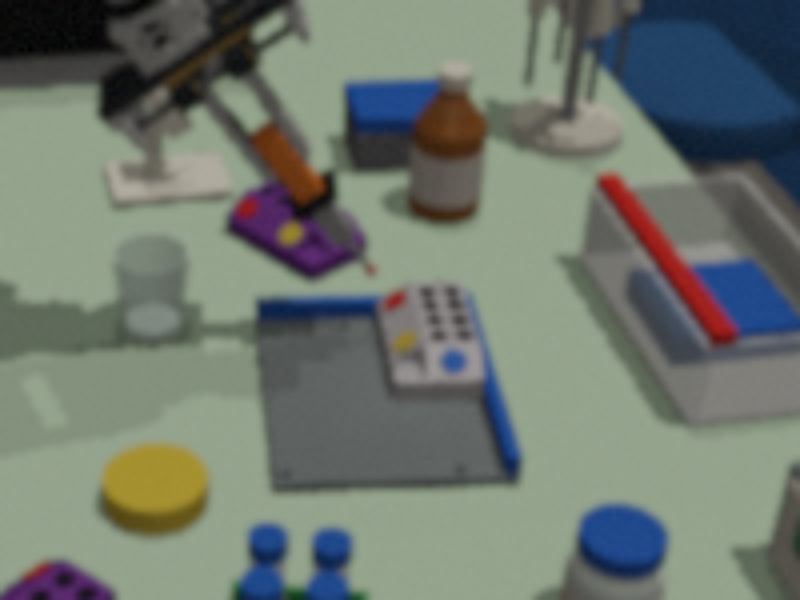

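The crop shows the probe leaning square toward the red pad, with its tip (370,268) just short of the pad (395,300). The block is still flush in the corner. I'll approach in steps.

Request:
carry_out(commands=[[1,[-1,0,7],[0,0,0]],[1,[0,0,7],[0,0,0]],[1,[0,0,7],[0,0,0]],[1,[0,0,7],[0,0,0]],[1,[0,0,0],[0,0,0]],[1,[0,0,0],[0,0,0]]])

```text
time_s: 23.18
ee_pos: [0.543, 0.0592, 0.1502]
eef_rot: [2.528, -0.003, 1.45]
force: [0.6, 0.0, -2.2]
grip_width: 0.0237
grip_force: 25.0
```

Request:
carry_out(commands=[[1,[0,0,3],[0,0,0]],[1,[0,0,2],[0,0,0]],[1,[0,0,0],[0,0,0]],[1,[0,0,0],[0,0,0]]])

```text
time_s: 23.68
ee_pos: [0.5459, 0.0588, 0.1461]
eef_rot: [2.528, -0.003, 1.45]
force: [-0.5, -0.5, -2.2]
grip_width: 0.0236
grip_force: 25.0
```

Request:
carry_out(commands=[[1,[0,0,2],[0,0,0]],[1,[0,0,0],[0,0,0]],[1,[0,0,0],[0,0,0]]])

```text
time_s: 24.05
ee_pos: [0.547, 0.0587, 0.1444]
eef_rot: [2.528, -0.003, 1.45]
force: [0.4, 0.9, -2.8]
grip_width: 0.0238
grip_force: 25.0
```

Request:
carry_out(commands=[[1,[0,0,2],[0,0,0]],[1,[0,0,0],[0,0,0]]])

```text
time_s: 24.3
ee_pos: [0.5483, 0.0585, 0.1427]
eef_rot: [2.528, -0.003, 1.45]
force: [-0.5, -0.1, -1.6]
grip_width: 0.0238
grip_force: 25.0
```

Request:
carry_out(commands=[[1,[0,0,2],[0,0,0]],[1,[0,0,0],[0,0,0]]])

```text
time_s: 24.55
ee_pos: [0.5494, 0.0584, 0.1411]
eef_rot: [2.528, -0.003, 1.45]
force: [-1.7, 0.8, -0.5]
grip_width: 0.0235
grip_force: 25.0
```

```bash
python3 - <<'E'
from h import *
p,r=pose(); p0,_=pad('red',0); print('tool-frame past contact mm',r.inv().apply(p-p0)*1000, 'F tool',r.inv().apply(ctrl.get_obs()['force']))
c=cam('wrist'); cv2.imwrite('pics/w7.png',cv2.resize(c['img'][150:400,200:450],None,fx=2.4,fy=2.4))
E
```

```text
tool-frame past contact mm [-0.65716989  0.90557094  4.75037327] F tool [ 0.60169798 -1.75424042 -0.58562693]
```

Axial force has dropped about 2.5 N from the free value, which is about 4 mm of spring travel and matches the geometry. I hold briefly, back off, and go to yellow.

Request:
carry_out(commands=[[1,[0,0,0],[0,0,0]],[1,[0,0,-8],[0,0,0]],[1,[0,0,-16],[0,0,0]],[1,[-20,0,0],[0,0,0]],[1,[-20,0,0],[0,0,0]],[1,[-21,0,0],[0,0,0]],[1,[0,0,7],[0,0,0]],[1,[0,0,7],[0,0,0]],[1,[0,0,0],[0,0,0]],[1,[0,0,0],[0,0,0]]])

```text
time_s: 25.85
ee_pos: [0.5363, -0.001, 0.1489]
eef_rot: [2.528, -0.003, 1.451]
force: [-0.3, -0.8, -1.7]
grip_width: 0.0239
grip_force: 25.0
```

```bash
python3 - <<'E'
from h import *
p,r=pose(); p0,_=pad('yellow',0); print('tool-frame past contact mm',r.inv().apply(p-p0)*1000, 'F tool',r.inv().apply(ctrl.get_obs()['force']))
for n in ['wrist','side','scene']:
  cam(n)
  for t in ['probe_tip','pad_yellow','pad_blue','pad_red','block']: print(n,t,[np.round(q['at'],3).tolist() for q in ctrl.place_of(t,n)[:4] if abs(q['at'][0]-.63)<.06 and abs(q['at'][1])<.08])
print('exp tip',p+TIP*r.as_matrix()[:,2])
E
```

```text
tool-frame past contact mm [-0.16098231  0.67874882 -5.03935488] F tool [-0.8654263  -1.16565131  1.30988021]
wrist probe_tip [[0.607, -0.009, 0.048]]
wrist pad_yellow [[0.611, -0.009, 0.042]]
wrist pad_blue []
wrist pad_red [[0.622, 0.05, 0.038]]
wrist block [[0.642, 0.004, 0.012]]
side probe_tip [[0.61, -0.011, 0.05]]
side pad_yellow [[0.611, -0.012, 0.038]]
side pad_blue [[0.642, -0.038, 0.037]]
side pad_red [[0.617, 0.048, 0.037]]
side block [[0.636, 0.006, 0.009]]
scene probe_tip [[0.604, -0.007, 0.052]]
scene pad_yellow []
scene pad_blue []
scene pad_red []
scene block [[0.639, 0.008, 0.015]]
exp tip [ 0.60585431 -0.00902897  0.04942411]
```

Request:
carry_out(commands=[[1,[0,0,4],[0,0,0]],[1,[0,0,3],[0,0,0]],[1,[0,0,2],[0,0,0]],[1,[0,0,0.5],[0,0,0]],[1,[0,0,0],[0,0,0]]])

```text
time_s: 27.38
ee_pos: [0.5417, -0.0021, 0.1413]
eef_rot: [2.528, -0.003, 1.45]
force: [-1.1, 0.7, -1.2]
grip_width: 0.0237
grip_force: 25.0
```

```bash
python3 - <<'E'
from h import *
p,r=pose(); p0,_=pad('yellow',0); print('tool-frame past contact mm',r.inv().apply(p-p0)*1000)
F=[]
for i in range(4): cam('wrist'); F.append(r.inv().apply(ctrl.get_obs()['force']))
print(np.round(F,2).tolist())
p,r=pad('yellow',.03); p1,r1=pad('blue',.03); rows(p,r,p1,r1,9,1)
E
```

```text
tool-frame past contact mm [-0.66290646  0.82288287  4.35281737]
[[0.46, -2.36, -0.01], [-0.17, -1.0, -0.34], [-0.12, -0.24, -1.18], [-0.62, -1.01, -0.86]]
dist mm/row 19.4 deg/row 5.3
[1, [-13.3, 11.5, 8.0], [0.059, 0.072, 0.0]]
[1, [-13.9, 11.9, 6.4], [0.059, 0.072, 0.0]]
[1, [-14.3, 12.2, 4.7], [0.059, 0.072, 0.0]]
[1, [-14.5, 12.5, 2.9], [0.059, 0.072, 0.0]]
[1, [-14.7, 12.6, 1.1], [0.059, 0.072, 0.0]]
[1, [-14.7, 12.6, -0.7], [0.059, 0.072, 0.0]]
[1, [-14.6, 12.5, -2.5], [0.059, 0.072, 0.0]]
[1, [-14.3, 12.3, -4.2], [0.059, 0.072, 0.0]]
[1, [-14.0, 12.0, -6.0], [0.059, 0.072, 0.0]]
```

```bash
python3 - <<'E'
from h import *
p,r=pose(); p=p-.05*r.as_matrix()[:,2]; p1,r1=pad('blue',.045); rows(p,r,p1,r1,9,1)
for i in range(10):
    f=i/9; q=p+(p1-p)*f; rr=r*R.from_rotvec((r.inv()*r1).as_rotvec()*f); print(np.round(q+TIP*rr.as_matrix()[:,2],3).tolist(),end=' ')
E
```

```text
dist mm/row 20.6 deg/row 5.3
[1, [-14.2, 12.2, 8.7], [0.059, 0.071, 0.0]]
[1, [-14.8, 12.6, 6.9], [0.059, 0.071, 0.0]]
[1, [-15.2, 13.0, 5.1], [0.059, 0.071, 0.0]]
[1, [-15.5, 13.2, 3.2], [0.059, 0.071, 0.0]]
[1, [-15.7, 13.4, 1.3], [0.059, 0.071, 0.0]]
[1, [-15.7, 13.4, -0.6], [0.059, 0.071, 0.0]]
[1, [-15.6, 13.3, -2.5], [0.059, 0.071, 0.0]]
[1, [-15.3, 13.1, -4.4], [0.059, 0.071, 0.0]]
[1, [-14.9, 12.8, -6.3], [0.059, 0.071, 0.0]]
[0.583, -0.007, 0.083] [0.591, -0.013, 0.079] [0.598, -0.02, 0.076] [0.605, -0.027, 0.074] [0.612, -0.033, 0.073] [0.618, -0.041, 0.073] [0.624, -0.048, 0.074] [0.629, -0.056, 0.075] [0.634, -0.064, 0.078] [0.64, -0.073, 0.082]
```

Request:
carry_out(commands=[[1,[0,0,-10],[0,0,0]],[1,[0,0,-20],[0,0,0]],[1,[0,0,-20],[0,0,0]],[1,[-14,12,9],[0.059,0.071,0]],[1,[-15,13,7],[0.059,0.071,0]],[1,[-15,13,5],[0.059,0.071,0]],[1,[-15.5,13,3],[0.059,0.071,0]],[1,[-16,13,1],[0.059,0.071,0]],[1,[-16,13,-1],[0.059,0.071,0]]])

```text
time_s: 28.7
ee_pos: [0.5904, -0.0952, 0.1827]
eef_rot: [2.849, -0.384, 1.638]
force: [-0.3, 0.9, -2.0]
grip_width: 0.024
grip_force: 25.0
```

Request:
carry_out(commands=[[1,[-15.5,13,-2.5],[0.059,0.071,0]],[1,[-15,13,-4.5],[0.059,0.071,0]],[1,[-15,13,-6],[0.059,0.071,0]],[1,[0,0,0],[0,0,0]],[1,[0,0,0],[0,0,0]]])

```text
time_s: 29.32
ee_pos: [0.629, -0.1417, 0.182]
eef_rot: [3.002, -0.59, 1.688]
force: [-1.0, 0.5, -0.9]
grip_width: 0.0238
grip_force: 25.0
```

```bash
python3 - <<'E'
from h import *
p,r=pose(); print(np.round(ctrl.get_obs()['qpos'],2)); p1,r1=pad('blue',.008); rows(p,r,p1,r1,4,1); print('F tool',r.inv().apply(ctrl.get_obs()['force']))
for n in ['wrist','side','scene']:
  cam(n)
  for t in ['probe_tip','pad_yellow','pad_blue','pad_red','block']: print(n,t,[np.round(q['at'],3).tolist() for q in ctrl.place_of(t,n)[:4] if abs(q['at'][0]-.63)<.06 and abs(q['at'][1])<.1])
print('exp tip',p+TIP*r.as_matrix()[:,2])
E
```

```text
[-0.5   0.64  1.19  0.56  1.56 -0.66]
dist mm/row 9.4 deg/row 0.1
[1, [-0.2, 0.4, 9.4], [0.001, 0.002, -0.0]]
[1, [-0.2, 0.5, 9.4], [0.001, 0.002, -0.0]]
[1, [-0.2, 0.5, 9.4], [0.001, 0.002, -0.0]]
[1, [-0.2, 0.5, 9.4], [0.001, 0.002, -0.0]]
F tool [ 0.04633507 -1.10174173  0.95341944]
wrist probe_tip [[0.642, -0.074, 0.08]]
wrist pad_yellow [[0.612, -0.008, 0.04]]
wrist pad_blue [[0.645, -0.042, 0.039], [0.612, -0.01, 0.042], [0.641, -0.07, 0.082]]
wrist pad_red [[0.618, 0.053, 0.039]]
wrist block [[0.645, 0.004, 0.012]]
side probe_tip []
side pad_yellow [[0.613, -0.012, 0.04]]
side pad_blue []
side pad_red [[0.618, 0.048, 0.039]]
side block [[0.636, 0.008, 0.011]]
scene probe_tip [[0.636, -0.069, 0.086]]
scene pad_yellow []
scene pad_blue [[0.582, -0.03, -0.0]]
scene pad_red []
scene block [[0.64, 0.011, 0.011]]
exp tip [ 0.63803313 -0.07317297  0.08180483]
```

Request:
carry_out(commands=[[1,[0,1,9],[0,0,0]],[1,[0,0,9],[0,0,0]],[1,[0,1,9],[0,0,0]],[1,[0,0,9],[0,0,0]],[1,[0,0,0],[0,0,0]],[1,[0,0,0],[0,0,0]]])

```text
time_s: 30.98
ee_pos: [0.6339, -0.1218, 0.1525]
eef_rot: [3.002, -0.59, 1.688]
force: [-0.7, 0.4, -2.5]
grip_width: 0.0239
grip_force: 25.0
```

```bash
python3 - <<'E'
from h import *
p,r=pose(); p0,_=pad('blue',0); print('past contact mm',r.inv().apply(p-p0)*1000)
F=[]
for i in range(3): cam('wrist'); F.append(r.inv().apply(ctrl.get_obs()['force'])[2])
print(np.round(F,2).tolist())
E
```

```text
past contact mm [ 0.14915988  0.48587769 -9.70196861]
[0.7, 1.12, 1.87]
```

Request:
carry_out(commands=[[1,[0,0,4],[0,0,0]],[1,[0,0,4],[0,0,0]],[1,[0,0,3],[0,0,0]],[1,[0,0,2],[0,0,0]],[1,[0,0,1],[0,0,0]],[1,[0,0,0],[0,0,0]]])

```text
time_s: 31.88
ee_pos: [0.6349, -0.1139, 0.1409]
eef_rot: [3.003, -0.59, 1.687]
force: [-0.9, -1.3, -0.9]
grip_width: 0.0243
grip_force: 25.0
```

```bash
python3 - <<'E'
from h import *
p,r=pose(); p0,_=pad('blue',0); print('past contact mm',r.inv().apply(p-p0)*1000)
F=[]
for i in range(6): cam('wrist'); F.append(r.inv().apply(ctrl.get_obs()['force'])[2])
print(np.round(F,2).tolist())
E
```

```text
past contact mm [0.10732198 0.36841787 4.44087911]
[-0.6, -0.46, -0.22, 0.01, -0.14, -0.21]
```

Request:
carry_out(commands=[[1,[0,0,1.5],[0,0,0]],[1,[0,0,0],[0,0,0]],[1,[0,0,0],[0,0,0]]])

```text
time_s: 32.55
ee_pos: [0.635, -0.113, 0.1396]
eef_rot: [3.003, -0.59, 1.687]
force: [-1.4, -1.3, -0.6]
grip_width: 0.0239
grip_force: 25.0
```

```bash
python3 - <<'E'
from h import *
p,r=pose()
F=[]
for i in range(6): cam('wrist'); F.append(r.inv().apply(ctrl.get_obs()['force'])[2])
print(np.round(F,2).tolist())
g=np.load('grasp.npy'); rg=R.from_quat(g[3:]); pg=g[:3]
# back off to 60 mm, then to above the holster
p=p-.06*r.as_matrix()[:,2]; print(p)
pm=np.array([.50,.12,.27]); rows(p,r,pm,rg,7,1)
pe=pg-.11*rg.as_matrix()[:,2]; print(pe); rows(pm,rg,pe,rg,5,1)
for i in range(8):
    f=i/7; q=p+(pm-p)*f; rr=r*R.from_rotvec((r.inv()*rg).as_rotvec()*f); print(np.round(q+TIP*rr.as_matrix()[:,2],3).tolist(),end=' ')
E
```

```text
[0.36, -0.87, -0.81, -0.52, -1.21, -0.55]
[ 0.63059919 -0.14679061  0.18894521]
dist mm/row 44.0 deg/row 5.9
[1, [39.7, -15.7, 10.6], [-0.058, -0.085, -0.014]]
[1, [40.6, -15.6, 6.3], [-0.058, -0.085, -0.014]]
[1, [41.2, -15.3, 1.9], [-0.058, -0.085, -0.014]]
[1, [41.4, -14.7, -2.4], [-0.058, -0.085, -0.014]]
[1, [41.2, -13.8, -6.8], [-0.058, -0.085, -0.014]]
[1, [40.6, -12.7, -11.0], [-0.058, -0.085, -0.014]]
[1, [39.7, -11.4, -15.1], [-0.058, -0.085, -0.014]]
[0.38076687 0.34888455 0.23715167]
dist mm/row 52.0 deg/row 0.0
[1, [46.2, -23.3, -5.8], [0.0, 0.0, 0.0]]
[1, [46.2, -23.3, -5.8], [0.0, 0.0, 0.0]]
[1, [46.2, -23.3, -5.8], [0.0, 0.0, 0.0]]
[1, [46.2, -23.3, -5.8], [0.0, 0.0, 0.0]]
[1, [46.2, -23.3, -5.8], [0.0, 0.0, 0.0]]
[0.64, -0.078, 0.089] [0.629, -0.049, 0.096] [0.618, -0.02, 0.104] [0.607, 0.009, 0.114] [0.596, 0.037, 0.125] [0.585, 0.065, 0.137] [0.573, 0.093, 0.15] [0.561, 0.121, 0.165]
```

Request:
carry_out(commands=[[1,[0,0,-10],[0,0,0]],[1,[0,0,-25],[0,0,0]],[1,[0,0,-25],[0,0,0]],[1,[40,-16,10],[-0.058,-0.085,-0.014]],[1,[41,-16,6],[-0.058,-0.085,-0.014]],[1,[41,-15,2],[-0.058,-0.085,-0.014]],[1,[41,-15,-2],[-0.058,-0.085,-0.014]],[1,[41,-14,-7],[-0.058,-0.085,-0.014]],[1,[41,-13,-11],[-0.058,-0.085,-0.014]],[1,[40,-11,-15],[-0.058,-0.085,-0.014]]])

```text
time_s: 34.1
ee_pos: [0.4993, 0.1199, 0.2711]
eef_rot: [2.614, -0.001, 1.583]
force: [1.1, 0.2, -2.2]
grip_width: 0.024
grip_force: 25.0
```

Request:
carry_out(commands=[[1,[46,-23,-6],[0,0,0]],[1,[46,-23,-6],[0,0,0]],[1,[46,-23,-6],[0,0,0]],[1,[46,-23,-6],[0,0,0]],[1,[46,-23,-6],[0,0,0]],[1,[0,0,0],[0,0,0]]])

```text
time_s: 34.85
ee_pos: [0.3808, 0.3498, 0.2383]
eef_rot: [2.62, -0.002, 1.587]
force: [0.0, -0.2, -2.1]
grip_width: 0.0241
grip_force: 25.0
```

```bash
python3 - <<'E'
from h import *
p,r=pose(); g=np.load('grasp.npy'); rg=R.from_quat(g[3:]); pg=g[:3]
print(rg.inv().apply(p-pg)*1000,ctrl.get_obs()['grip_width'])
rows(p,r,pg-.11*rg.as_matrix()[:,2],rg,2,1)
for n in ['scene','wrist','side']:
  cam(n)
  for t in ['probe','probe_tip']: print(n,t,[np.round(q['at'],3).tolist() for q in ctrl.place_of(t,n)[:2]])
print('exp',p+.0367*r.as_matrix()[:,2],p+TIP*r.as_matrix()[:,2])
E
```

```text
[   0.91244219    0.5700584  -110.94420494] 0.024124906624003226
dist mm/row 0.7 deg/row 0.1
[1, [-0.5, -0.3, 0.5], [-0.001, -0.0, -0.0]]
[1, [-0.5, -0.3, 0.5], [-0.001, -0.0, -0.0]]
scene probe [[0.399, 0.348, 0.207], [0.724, 0.268, -0.002]]
scene probe_tip []
wrist probe [[0.397, 0.349, 0.205]]
wrist probe_tip [[0.448, 0.35, 0.132]]
side probe [[0.402, 0.346, 0.207], [0.582, -0.031, 0.002]]
side probe_tip []
exp [0.39906912 0.35015776 0.20644297] [0.44144331 0.35099543 0.13276308]
```

Request:
carry_out(commands=[[1,[-1,-0.5,0],[0,0,0]],[1,[0,0,15],[0,0,0]],[1,[0,0,15],[0,0,0]],[1,[0,0,15],[0,0,0]],[1,[0,0,10],[0,0,0]],[1,[0,0,10],[0,0,0]],[1,[0,0,10],[0,0,0]],[1,[0,0,0],[0,0,0]]])

```text
time_s: 36.3
ee_pos: [0.4195, 0.347, 0.1727]
eef_rot: [2.619, -0.001, 1.584]
force: [-0.2, 0.4, -1.9]
grip_width: 0.0237
grip_force: 25.0
```

Request:
carry_out(commands=[[1,[0,0,10],[0,0,0]],[1,[0,0,10],[0,0,0]],[1,[0,0,8],[0,0,0]],[1,[0,0,5],[0,0,0]],[1,[0,0,2],[0,0,0]],[1,[0,0,0],[0,0,0]]])

```text
time_s: 37.05
ee_pos: [0.437, 0.3475, 0.1431]
eef_rot: [2.618, -0.002, 1.584]
force: [-0.2, -0.5, -2.1]
grip_width: 0.024
grip_force: 25.0
```

Request:
carry_out(commands=[[1,[2,-0.5,0],[0,0,0]],[1,[0,0,1],[0,0,0]],[1,[0,0,0],[0,0,0]]])

```text
time_s: 37.42
ee_pos: [0.4368, 0.3499, 0.1425]
eef_rot: [2.618, -0.003, 1.585]
force: [-6.4, -0.5, 4.2]
grip_width: 0.0242
grip_force: 25.0
```

Request:
carry_out(commands=[[0.6,[0,0,0],[0,0,0]],[0.4,[0,0,0],[0,0,0]],[0.4,[0,0,0],[0,0,0]],[0.3,[0,0,0],[0,0,0]]])

```text
time_s: 37.92
ee_pos: [0.437, 0.3495, 0.1419]
eef_rot: [2.618, -0.002, 1.584]
force: [-0.3, -0.3, -1.2]
grip_width: 0.0603
grip_force: 0.0
```

Request:
carry_out(commands=[[0.3,[0,0,-15],[0,0,0]],[0.3,[0,0,-25],[0,0,0]],[0.3,[0,0,-30],[0,0,0]],[0.3,[0,0,-30],[0,0,0]],[0.3,[0,0,-30],[0,0,0]],[0.3,[0,0,0],[0,0,0]]])

```text
time_s: 38.67
ee_pos: [0.3716, 0.3491, 0.2571]
eef_rot: [2.616, -0.005, 1.586]
force: [0.0, -0.8, -0.9]
grip_width: 0.0657
grip_force: 0.0
```

```bash
python3 - <<'E'
from h import *
for n in ['scene','side','wrist']:
  c=cam(n)
  for t in ['probe','probe_tip','holster','block','pad_red','pad_yellow','beaker']: print(n,t,[np.round(q['at'],3).tolist() for q in ctrl.place_of(t,n)[:3]])
  if n=='scene': a=cv2.resize(c['img'][190:330,230:480],(800,448)); cv2.imwrite('pics/end.png',a)
E
```

```text
scene probe [[0.456, 0.349, 0.11], [0.453, 0.347, -0.002]]
scene probe_tip [[0.492, 0.352, 0.038]]
scene holster [[0.455, 0.349, -0.0]]
scene block [[0.668, -0.481, 0.001], [0.635, 0.01, 0.012], [0.495, 0.355, 0.039]]
scene pad_red [[0.723, 0.266, -0.004]]
scene pad_yellow [[0.723, 0.265, -0.0]]
scene beaker [[0.419, 0.105, 0.001]]
side probe [[0.457, 0.348, 0.113]]
side probe_tip []
side holster [[0.451, 0.349, -0.004]]
side block [[0.672, -0.483, 0.0], [0.281, -0.272, -0.001], [0.635, 0.007, 0.01]]
side pad_red [[0.615, 0.049, 0.04], [0.521, 0.245, 0.027], [0.657, -0.434, 0.028]]
side pad_yellow [[0.614, -0.011, 0.042], [0.249, -0.264, 0.032], [0.554, 0.19, 0.03]]
side beaker [[0.418, 0.102, -0.003], [0.45, 0.35, -0.001]]
wrist probe []
wrist probe_tip [[0.455, 0.352, -0.002], [0.718, 0.379, -0.0]]
wrist holster [[0.454, 0.354, -0.002]]
wrist block [[0.643, 0.004, 0.012], [0.57, 0.216, 0.001]]
wrist pad_red [[0.526, 0.241, 0.029], [0.722, 0.264, -0.005]]
wrist pad_yellow [[0.612, -0.012, 0.042], [0.557, 0.193, 0.029], [0.643, 0.004, 0.012]]
wrist beaker [[0.423, 0.107, -0.0], [0.586, -0.032, 0.0]]
```

View pics/end.png

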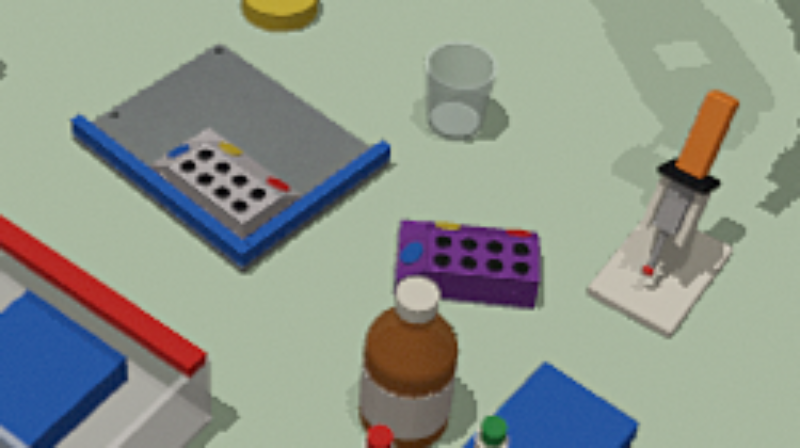

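The probe hangs in its holster by its collar (690,175), with the tip at (648,270). The block is flush in the corner (220,190), and its surroundings are unmoved. I hand in.

```bash
python3 -c "
from station import ctrl
print(ctrl.hand_in())"
```

```text
the job is handed in; nothing more can be done
None
```

I slid the block home against both fences, pressed the red, yellow and blue pads in order (about 2–5 mm of tip travel each, judged from force and position), hung the probe back and handed in at about 39 s; the judge returned no verdict.

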